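# Switch off a desk power block and prove its outlet dead with a voltage tester

### The arm

A 6-joint arm with a two-finger parallel gripper is mounted at the origin on the work surface. World frame = base frame: x ahead of the robot, y to its left, z up, the work surface at z = 0. Lengths are in m, angles in rad, forces in N, time in s.
With the tool pointing down it reaches from about 0.375 to 0.925 m from the base axis. Payload 5.7 kg.
Tool frame: the origin (TCP) lies on the centre line of the jaws, within the pads' length; the fingertips stand 22 mm ahead of it and the grasp point (between the pads) lies 3 mm ahead of it; z points along the fingers, y is the line along which they close (so a half turn about z gives the same grasp; the last joint's range is limited). The gripper opens to 88 mm and grips with 3 to 60 N. Pads are 20 mm wide; open, the fingers measure 115 mm over their backs; the gripper's body (75 mm by 178 mm) begins 61 mm behind the grasp point.
Start: joints at [1.186, 0.359, 1.51, -0, 1.272, -0.115], TCP at [0.16, 0.578, 0.214] pointing down, gripper open.
Joint ranges: [-2.97, 2.97], [-1.01, 2.36], [0.21, 2.38], [-0.96, 4.11], [0.2, 2.71], [-2.98, 2.98]. Speed limits (rad/s): [2.39, 2.39, 3.14, 3.14, 3.14, 3.14].

### API

Orientations are given as a unit quaternion [w, x, y, z].
In Python, from station import bot gives the robot as it stands. The module is installed in compiled form; this text tells all that it offers.
- The arm moves only by the shell command python3 -m crank 'ROWS'. ROWS is text: rows parted by semicolons, each of 5 numbers parted by spaces: the shift along the tool's x, y, z in m, then the turn about the tool's z in rad, then the opening, from -1 (shut) to 1 (fully open). In form: tx ty tz twist fingers; .... A call has exactly 5 rows; each row shifts and turns the commanded pose from where the row before left it, along the tool's axes as they then stand; what a row does not reach is not made up. A row lasts 1/8 s, in which the tool goes at most 62.5 mm and 10.7 degrees, less where a joint would pass 70% of its speed; a pose out of reach is approached as far as the arm can. A call with a gripper value outside its range is refused whole. The fingers move at their own pace and stop on an object; the grip force is fixed at half the most. Time passes only in rows, so rows that do not move let the fingers close, or fill a call up. It gives the time, the measured TCP pose, the force, the opening and the grip force at its end, in the units of the state.
- bot.sense(): the state, without advancing time (a new reading comes with each control period).
- bot.capture(name): name is "scene" or "top" or "wrist"; returns the picture (480x640x3 uint8, red, green, blue); there is no depth.
- bot.camera_info(name): a dict with "vertical_fov" (degrees; the focal length in pixels is half the picture's height over the tangent of half this angle, whatever the lens; pixels are square), "cx", "cy" (the principal point, pixels), "rvec" (rotation vector, rad) and "tvec" (3), from world to camera coordinates, as OpenCV has them. Camera axes: x right, y down, z forward; pixel columns grow to the right and rows downward; lengths in m; the calibration is good to about 2 mm. A picture is of the moment at which its call begins: read the wrist's pose just before it. camera_info takes no time and is no camera call; for the wrist camera it gives the pose at the moment of the call.
- bot.sign_off(): hands the job in; it is judged then, once.
The state is a dict: "t": time; "joint_pos": joint angles; "joint_velocities": joint speeds; "joint_torque": joint torques, N m; "tool_pos": TCP position; "orientation": TCP orientation; "ft_force": force on the tool from outside, world axes, zero at the start; "moment": the same for the moment, N m; "width": finger opening in m; "finger_force": force on a finger pad.
Only numpy, scipy, OpenCV 4.12 (cv2) and the standard library are available. Lean on these libraries where they do the work, as an engineer would, in place of code of your own. Each camera call takes 0.05 s, during which the arm holds its last target. There are 200 camera calls.

### The job

Press the rocker switch of the desk power block over to off (its lower end down), then take the voltage tester out of the wooden pen block and check the free outlet beside the switch: hold the tester's soft tip lightly on the narrow live slot, with the tester square to the sloping face. Finish while still holding the tester there, and leave the other things on the desk where they are.

Things in the scene. Friction and masses are not known exactly. Their poses are not given: they have to be found in the camera images.
- power_block: Aluminium wedge, 104 mm deep (x), 222 wide (y), 27 high in front, 63 at the back, fixed to the desk; origin under its centre, x from low front to high back, y left, z up. Its face slopes 20 degrees, rising along +x, its middle 44 mm above the origin. On it, left to right: black rocker switch (70 mm left of centre), free white outlet (12 left), outlet with a charger cube (56 right, 31 mm tall).
- switch (a joint): Black rocker of the power block, rad: 0.4 = on (lower end standing out), 0 = off (lower end in). Hinged across the face; 31 mm long up the slope, 24 wide. Over-centre spring: about 4 N on the end that stands out starts it; past half way (0.2) it snaps to the other end and stays there. Starts on.
- switch_low_end (a point): Point on the top surface of the rocker's lower half, where to press it, 11.5 mm down the slope from the hinge; moves with the rocker, about 4.5 mm inwards from on to off. When off, the lower half lies parallel to the sloping face, 6 mm above it and 2 mm above the bezel around it.
- outlet: White plate of the free outlet, 34 mm (x) by 40 (y), fixed in the power block; origin at the middle of its front surface, x up the slope, y left, z straight out of the sloping face (20 degrees from vertical). Wide slot left, narrow slot right, 12.7 mm apart, round earth hole below. The slots are too narrow for the tester: its tip rests on the surface.
- live_slot (a point): Middle of the narrow live slot (2 by 6.6 mm) on the outlet's surface: 3 mm up the slope and 6.35 mm to the right of the outlet's middle.
- tester: Grey pen-shaped voltage tester, 145 mm long, 52 g, taller than the marker and with a steel pocket clip; stands tip down in a hole of the pen block. Origin at the tip, z from tip to tail. Barrel 20 mm diameter from 44 to 138 mm; clip 6 mm wide, 5 mm proud, on its +y side from 105 to 142 mm. Soft nose 7 mm diameter, flat end: gives 0.4 mm per newton lengthwise, fully squashed at 3 mm.
- tester_tip (a point): Middle of the flat end of the tester's soft nose; moves with the nose.
- tester_grip (a point): Point on the tester's axis 103 mm from the tip, a good place to grip: 45 mm above the top of the pen block while it stands there, 42 mm below the tail.
- pen_block: Fixed wooden block 60 mm (x) by 130 mm (y) by 70 mm high, origin at the centre of its underside; two holes of 21.5 mm diameter and 58 mm deep, 30 mm either side of the centre along its y. One holds the tester, the other the marker.
- marker: White marker, 18 mm diameter, 121 mm long, standing in the other hole of the pen block, its top 133 mm above the desk; origin at its lower end. Bystander.
- mug: White mug, 82 mm diameter, 95 mm high, origin under its centre. Bystander.
- notebook: Closed notebook 205 by 142 by 16 mm, lying, origin under its centre. Bystander.
- stapler: Black stapler 135 by 38 by 50 mm, origin under its centre. Bystander.
Not all that is in view belongs to the job. What is shaped like the tester but purple or turquoise is not meant.

How it is judged:
On the way:
1. the rocker switch is at off (value of joint switch below 0.05 rad), for 0.2 s.
At the end, for the whole second after the job is handed in: The rocker is at off (below 0.05 rad); the gripper holds the tester, still, clear of the pen block, its tip within 6 mm of the middle of the live slot, its axis within 10 degrees of square to the outlet's face, pressing on the outlet with 0.4 to 6 N (value of joint switch below 0.05 rad and distance between tester_tip and live_slot below 0.006 m and angle between the z axis of tester and the z axis of outlet, either way round below 0.175 rad and contact force between tester and outlet between 0.4 and 6 N and contact force between the fingers and tester above 1 N and contact force between tester and pen_block below 0.1 N and linear speed of tester below 0.02 m/s); the arm keeps its last pose, push and grip.
It fails at once if the tester is jabbed into the outlet (over 15 N) (contact force between tester and outlet above 15 N).
It fails at once if the marker is moved more than 30 mm (distance of marker from where it was at the start of the episode above 0.03 m).
It fails at once if the mug is moved more than 30 mm (distance of mug from where it was at the start of the episode above 0.03 m).
It fails at once if the notebook is moved more than 30 mm (distance of notebook from where it was at the start of the episode above 0.03 m).
It fails at once if the stapler is moved more than 30 mm (distance of stapler from where it was at the start of the episode above 0.03 m).
It also fails if it takes over 50 s, if anything falls off the work surface, if the arm or the gripper's body presses on something with over 40 N, if the wrist force passes 120 N, or if a joint passes its speed limit or range.

## Working session

There is one attempt and no reset: what is moved stays moved. The work goes in short steps, Python scripts to look and compute and a shell command to move; the robot and the scene stay as the last step left them, time stands still between calls to the robot, and variables do not carry over. Pictures are saved under pics/ and viewed, at most 10 in all, crops included, and the job is handed in when it is done.

```bash
mkdir -p pics && cat > h.py <<'E'
import numpy as np, cv2
from station import bot
def cam(n):
    c=bot.camera_info(n); f=240/np.tan(np.radians(c["vertical_fov"])/2)
    R=cv2.Rodrigues(np.array(c["rvec"],float))[0]; t=np.array(c["tvec"],float).ravel()
    K=np.array([[f,0,c["cx"]],[0,f,c["cy"]],[0,0,1]]); return K,R,t
def ray(c,u,v):
    K,R,t=c; d=R.T@np.linalg.solve(K,[u,v,1.]); return -R.T@t,d/np.linalg.norm(d)
def onz(c,u,v,z):
    o,d=ray(c,u,v); return o+d*(z-o[2])/d[2]
def proj(c,p):
    K,R,t=c; q=K@(R@np.asarray(p,float)+t); return q[:2]/q[2]
def tri(c1,p1,c2,p2):
    o1,d1=ray(c1,*p1);o2,d2=ray(c2,*p2)
    s=np.linalg.lstsq(np.c_[d1,-d2],o2-o1,rcond=None)[0]
    a,b=o1+d1*s[0],o2+d2*s[1]; return (a+b)/2,np.linalg.norm(a-b)
def shot(n,f):
    c=cam(n); im=bot.capture(n); cv2.imwrite("pics/"+f,im[:,:,::-1]); return c,im
E
python3 - <<'E'
from h import *
np.set_printoptions(precision=4,suppress=True)
for n in("scene","top","wrist"):
    c,_=shot(n,n+"0.png"); print(n,c[0][0,0],c[0][:2,2],"pos",-c[1].T@c[2],"fwd",c[1][2])
s=bot.sense(); print(s["tool_pos"],s["orientation"],s["width"],s["ft_force"],s["t"])
E
```

```text
scene 605.4376457357874 [312.207  231.6112] pos [1.4483 0.6774 1.0667] fwd [-0.5604 -0.4855 -0.6709]
top 547.9287045944428 [317.6561 238.9818] pos [0.3964 0.0144 1.4475] fwd [ 0.1789  0.0046 -0.9839]
wrist 421.95658482830794 [319.2376 243.9175] pos [0.0804 0.5996 0.3848] fwd [ 0.2857 -0.079  -0.9551]
[0.1597 0.5778 0.2136] [-0.0002  0.1345  0.9909 -0.0007] 0.08753207735262232 [-0.9415  0.0327 -0.0772] 0.15
```

View pics/scene0.png

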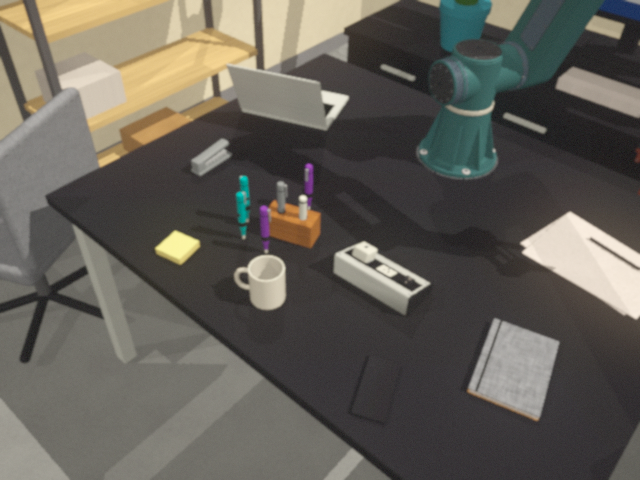

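View pics/top0.png

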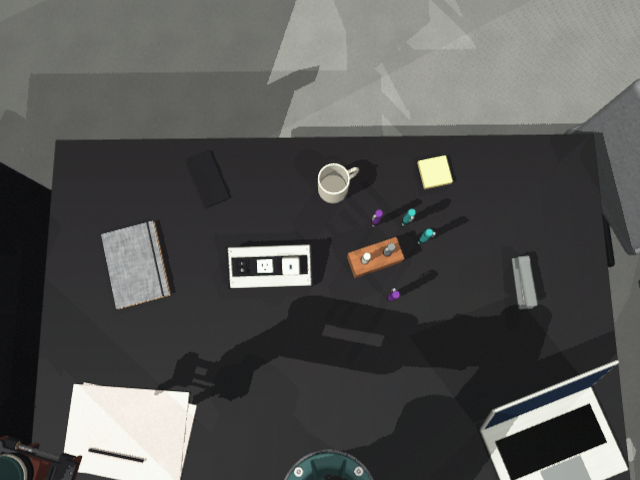

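The top view shows the power block at about (270,267), rocker (242,268), free outlet (265,267), charger (291,267); pen block (376,257). Candidates for the tester: grey with clip in the block (390,249), the white marker (366,257), purple (377,216) and (394,294), turquoise (409,215) and (427,236). The grey one in the block fits the description.

```bash
python3 - <<'E'
from h import *
np.set_printoptions(precision=4,suppress=True)
c=cam("top"); s=cam("scene")
im=cv2.imread("pics/top0.png"); hsv=cv2.cvtColor(im,cv2.COLOR_BGR2HSV)
m=cv2.inRange(hsv,(3,120,80),(20,255,255)); m[:200]=0;m[290:]=0;m[:,:340]=0;m[:,415:]=0
k=max(cv2.findContours(m,0,1)[0],key=cv2.contourArea); print("pen",cv2.minAreaRect(k))
print("penblock top",[onz(c,*p,0.07) for p in cv2.boxPoints(cv2.minAreaRect(k))])
w=cv2.inRange(hsv,(0,0,140),(180,60,255)); w[:230]=0;w[300:]=0;w[:,:215]=0;w[:,325:]=0
k=max(cv2.findContours(w,0,1)[0],key=cv2.contourArea); r=cv2.minAreaRect(k); print("pb",r)
print([onz(c,*p,0.045) for p in cv2.boxPoints(r)])
for n,p,z in(("tester",(390,248),.157),("marker",(366,256),.133),("switch",(242,268),.045),("outlet",(265,267),.045),("mug",(334,182),.09),("purA",(378,215),.15),("purB",(394,294),.15),("turA",(410,214),.15),("turB",(429,234),.15)): print(n,onz(c,*p,z))
print("tester tri",tri(c,(390,248),s,(282,183)))
a=im[195:310,335:445]; b=im[235:300,220:320]
cv2.imwrite("pics/crop1.png",np.vstack([cv2.resize(a,(560,585-260)),cv2.resize(b,(560,270))]))
E
```

```text
pen ((375.0800476074219, 256.7681884765625), (25.856937408447266, 53.994102478027344), 71.17529296875)
penblock top [array([ 0.6093, -0.0493,  0.07  ]), array([ 0.653 , -0.1807,  0.07  ]), array([ 0.5897, -0.1996,  0.07  ]), array([ 0.5467, -0.0693,  0.07  ])]
pb ((269.17401123046875, 266.0456848144531), (40.56209945678711, 81.60668182373047), 88.02507019042969)
[array([0.6321, 0.2547, 0.045 ]), array([0.6374, 0.0428, 0.045 ]), array([0.5319, 0.0399, 0.045 ]), array([0.5267, 0.249 , 0.045 ])]
tester [ 0.6074 -0.152   0.157 ]
marker [ 0.5923 -0.0963  0.133 ]
switch [0.5773 0.2167 0.045 ]
outlet [0.5793 0.1573 0.045 ]
mug [ 0.7914 -0.0226  0.09  ]
purA [ 0.6899 -0.1264  0.15  ]
purB [ 0.4984 -0.1587  0.15  ]
turA [ 0.6916 -0.204   0.15  ]
turB [ 0.6418 -0.2478  0.15  ]
tester tri (array([ 0.6071, -0.1517,  0.1591]), np.float64(0.00011220842477816874))
```

View pics/crop1.png

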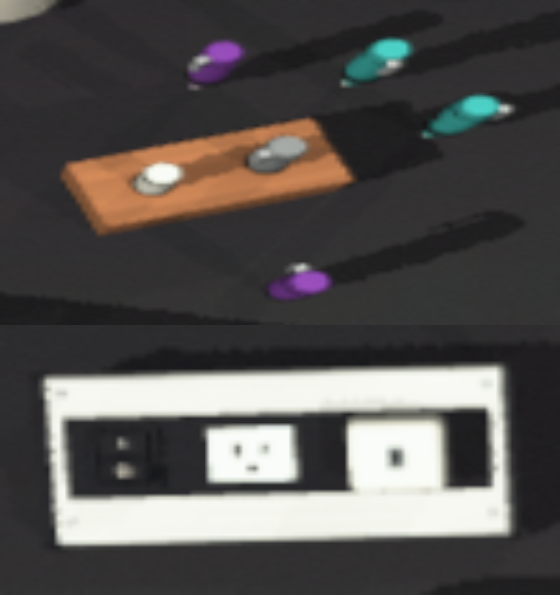

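The crop confirms it: the grey clip pen at (275,152) in the block is the tester; the rocker (low end) at (122,468), the free outlet at (252,453) with its earth hole towards the robot. So the block's x runs away from the robot, yaw about 1.4°. I'll align the tool and go for a close look, fingers shut.

```bash
python3 -m crank '0 0 0 -0.147 -1; 0 0 0 -0.148 -1; -0.028 -0.032 0 0 -1; -0.028 -0.032 0 0 -1; -0.028 -0.032 0 0 -1' && python3 -m crank '-0.028 -0.032 0 0 -1; -0.028 -0.032 0 0 -1; -0.028 -0.032 0 0 -1; -0.028 -0.032 0 0 -1; -0.028 -0.032 0 0 -1' && python3 -m crank '-0.028 -0.032 0 0 -1; -0.028 -0.032 0 0 -1; -0.028 -0.032 0 0 -1; -0.024 -0.033 0 0 -1; 0 0 0 0 -1' && python3 - <<'E'
from h import *
shot("wrist","w1.png"); s=bot.sense(); print(s["tool_pos"],s["orientation"])
E
```

```text
t: 0.78
tool_pos: [0.2469, 0.4833, 0.2139]
orientation: [-0.0, -0.013, 1.0, -0.0]
ft_force: [-0.2, -0.4, 0.1]
width: 0.0413
finger_force: 0.0
t: 1.4
tool_pos: [0.391, 0.3268, 0.2141]
orientation: [-0.0, -0.013, 1.0, -0.0]
ft_force: [1.1, -0.2, -0.1]
width: 0.0006
finger_force: 0.0
t: 2.02
tool_pos: [0.503, 0.1998, 0.214]
orientation: [0.0, -0.011, 1.0, -0.0]
ft_force: [-0.1, -0.5, -0.2]
width: 0.0006
finger_force: 0.0
[0.50178828 0.2009506  0.21393764] [-3.90437768e-04 -1.13543412e-02  9.99935461e-01  9.83445253e-06]
```

View pics/w1.png

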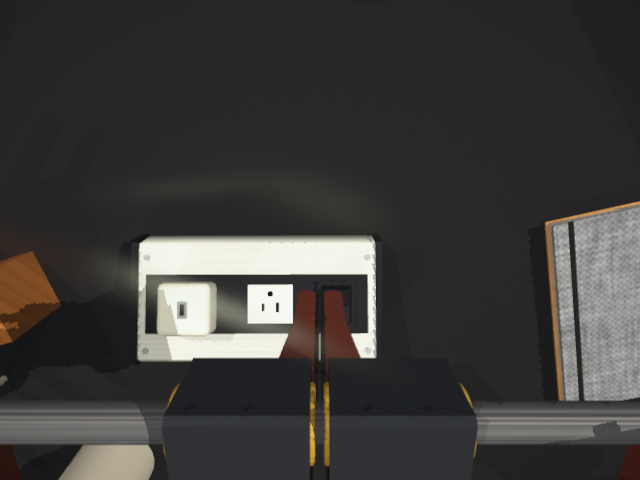

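Seen from the robot's side (image up = towards the robot): free outlet plate (248–293, 284–324), slots at (263,308) [live, narrow, −y side] and (277,308), charger (187,308); rocker partly hidden behind the fingers at (338,305).

```bash
cat > pb.py <<'E'
from h import *
np.set_printoptions(precision=4,suppress=True)
def plane(c,p,P0,n):
    o,d=ray(c,*p); return o+d*(n@(P0-o))/(n@d)
def corners(f,roi,thr):
    im=cv2.imread(f); g=im.min(2); m=np.zeros_like(g); x0,x1,y0,y1=roi; m[y0:y1,x0:x1]=(g[y0:y1,x0:x1]>thr)*255
    m=cv2.morphologyEx(m,cv2.MORPH_OPEN,np.ones((3,3)))
    k=max(cv2.findContours(m,0,1)[0],key=cv2.contourArea); return cv2.minAreaRect(k)
E
python3 - <<'E'
from pb import *
t=cam("top"); w=cam("wrist")
B=cv2.boxPoints(corners("pics/top0.png",(215,325,230,300),120)); B=sorted(B.tolist(),key=lambda p:p[1])
back=[onz(t,*p,.063) for p in sorted(B[:2])]; fr=[onz(t,*p,.027) for p in sorted(B[2:])]
print("top: backL,R",back,"frL,R",fr); C=sum(back+fr)/4; print("centre",C, "depth",back[0]-fr[0])
d=(back[0]-back[1]+fr[0]-fr[1]); yaw=np.arctan2(-d[0],d[1]); print("yaw",yaw)
# plate in wrist
r=corners("pics/w1.png",(240,300,278,330),150); print("plate",r)
n=np.array([-np.sin(.349)*np.cos(yaw),-np.sin(.349)*np.sin(yaw),np.cos(.349)])
P0=np.array([C[0],C[1],.044])
for nm,p in(("plate",r[0]),("live",(263,308)),("wide",(277,308))): print(nm,plane(w,p,P0,n))
q=[plane(w,p,P0,n) for p in cv2.boxPoints(r)]; print([np.linalg.norm(q[i]-q[i-1]) for i in range(4)],[np.arctan2(*(q[i]-q[i-1])[:2]) for i in range(4)])
ex=np.array([np.cos(yaw),np.sin(yaw),0]);ey=np.array([-np.sin(yaw),np.cos(yaw),0]);es=ex*np.cos(.349)+[0,0,np.sin(.349)]
print("pred outlet",P0+.012*ey,"pred hinge",P0+.070*ey, "pred live",P0+.00565*ey+.003*es,"low", P0+.07*ey-.0115*es)
# wrist outline corners
for p,z in(((140,240),.027),((376,240),.027),((138,360),.063),((377,360),.063)): print(p,onz(w,*p,z))
E
```

```text
top: backL,R [array([0.6293, 0.2518, 0.063 ]), array([0.6347, 0.0424, 0.063 ])] frL,R [array([0.528 , 0.2521, 0.027 ]), array([0.5335, 0.0401, 0.027 ])]
centre [0.5814 0.1466 0.045 ] depth [ 0.1013 -0.0003  0.036 ]
yaw 0.025659331210168154
plate ((269.5, 303.5), (39.0, 45.0), 90.0)
plate [0.5815 0.1592 0.0442]
live [0.5854 0.1535 0.0455]
wide [0.5851 0.1659 0.0455]
[np.float64(0.034315571466478116), np.float64(0.039903816137514564), np.float64(0.03431680883691798), np.float64(0.03972730677385694)] [np.float64(-1.6023629530848782), np.float64(-0.023088807245994804), np.float64(1.544703601601757), np.float64(3.1185569756541187)]
pred outlet [0.5811 0.1586 0.044 ] pred hinge [0.5796 0.2166 0.044 ] pred live [0.584  0.1523 0.045 ] low [0.5688 0.2163 0.0401]
(140, 240) [0.5307 0.0432 0.027 ]
(376, 240) [0.5259 0.2523 0.027 ]
(138, 360) [0.6293 0.0459 0.063 ]
(377, 360) [0.6246 0.2547 0.063 ]
```

The two views and the given sizes agree to about 1 mm (plate 34.3×39.8, slots 12.4 apart). Pressing the rocker: go above its lower half, then down in small steps.

```bash
python3 -m crank '-0.030 0.007 0 0 -1; -0.031 0.0075 0.02 0 -1; 0 0 0.05 0 -1; 0 0 0.05 0 -1; 0 0 0.012 0 -1' && python3 -m crank '0 0 0.003 0 -1; 0 0 0.002 0 -1; 0 0 0.002 0 -1; 0 0 0.001 0 -1; 0 0 0 0 -1'
```

```text
t: 2.7
tool_pos: [0.5584, 0.2181, 0.0792]
orientation: [-0.003, -0.013, 1.0, -0.001]
ft_force: [0.1, -0.3, -0.4]
width: 0.0008
finger_force: 0.0
t: 3.32
tool_pos: [0.5624, 0.2178, 0.0747]
orientation: [0.0, -0.012, 1.0, 0.0]
ft_force: [-0.3, 0.5, 0.3]
width: 0.0005
finger_force: 0.0
```

```bash
python3 -m crank '0 0 0.001 0 -1; 0 0 0.001 0 -1; 0 0 0.001 0 -1; 0 0 0.001 0 -1; 0 0 0 0 -1' && python3 -m crank '0 0 0.001 0 -1; 0 0 0.001 0 -1; 0 0 0 0 -1; 0 0 0 0 -1; 0 0 0 0 -1'
```

```text
t: 3.95
tool_pos: [0.562, 0.2178, 0.0701]
orientation: [-0.0, -0.013, 1.0, -0.0]
ft_force: [-0.1, -0.5, -0.1]
width: 0.0002
finger_force: 0.0
t: 4.58
tool_pos: [0.5622, 0.2178, 0.0683]
orientation: [0.0, -0.013, 1.0, -0.0]
ft_force: [-0.9, 0.5, -0.6]
width: 0.0004
finger_force: 0.0
```

```bash
python3 -m crank '0 0 0.001 0 -1; 0 0 0 0 -1; 0 0 0.001 0 -1; 0 0 0 0 -1; 0 0 0 0 -1'
```

```text
t: 5.2
tool_pos: [0.5621, 0.2178, 0.0662]
orientation: [-0.0, -0.013, 1.0, -0.0]
ft_force: [0.3, -0.2, 0.5]
width: 0.0007
finger_force: 0.0
```

```bash
python3 -m crank '0 0 0.001 0 -1; 0 0 0 0 -1; 0 0 0.001 0 -1; 0 0 0 0 -1; 0 0 0 0 -1' ; python3 - <<'E'
from h import *
c,im=shot("scene","s1.png"); a=im[230:320,320:450,::-1]; c,b=shot("wrist","w2.png"); b=b[150:400,200:440,::-1]
cv2.imwrite("pics/crop2.png",np.hstack([cv2.resize(a,(400,277),interpolation=2),cv2.resize(b,(266,277))]))
E
```

```text
t: 5.82
tool_pos: [0.5621, 0.2178, 0.0642]
orientation: [-0.0, -0.013, 1.0, -0.0]
ft_force: [0.1, -0.6, -0.7]
width: 0.0002
finger_force: 0.0
```

View pics/crop2.png

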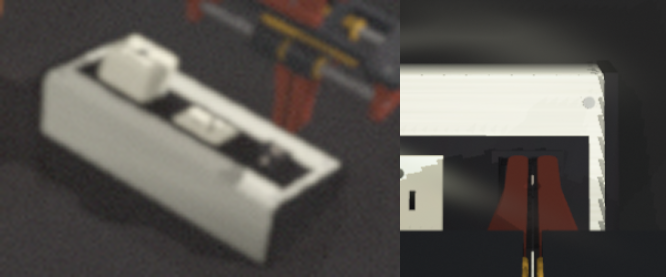

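```bash
python3 -m crank '0 0 -0.04 0 -1; 0 0 -0.04 0 -1; 0.04 -0.03 -0.02 0 -1; 0.03 -0.03 0 0 -1; 0 0 0 0 -1' ; python3 - <<'E'
from h import *
c,im=shot("wrist","w3.png"); s=bot.sense()
for x in(.5796,.565,.562): print(proj(c,(x,.2166,.048)))
u,v=proj(c,(.57,.19,.046)).astype(int); a=im[v-70:v+70,u-100:u+100,::-1]
cv2.imwrite("pics/crop3.png",cv2.convertScaleAbs(cv2.resize(a,(800,560),interpolation=2),alpha=1.8,beta=10)); print(u,v)
E
```

```text
t: 6.55
tool_pos: [0.491, 0.1545, 0.1645]
orientation: [-0.001, -0.012, 1.0, -0.0]
ft_force: [0.1, 0.5, 0.7]
width: 0.0004
finger_force: 0.0
[396.48353976 346.71595226]
[397.98715308 329.79711442]
[398.30112016 326.26431909]
362 333
```

View pics/crop3.png

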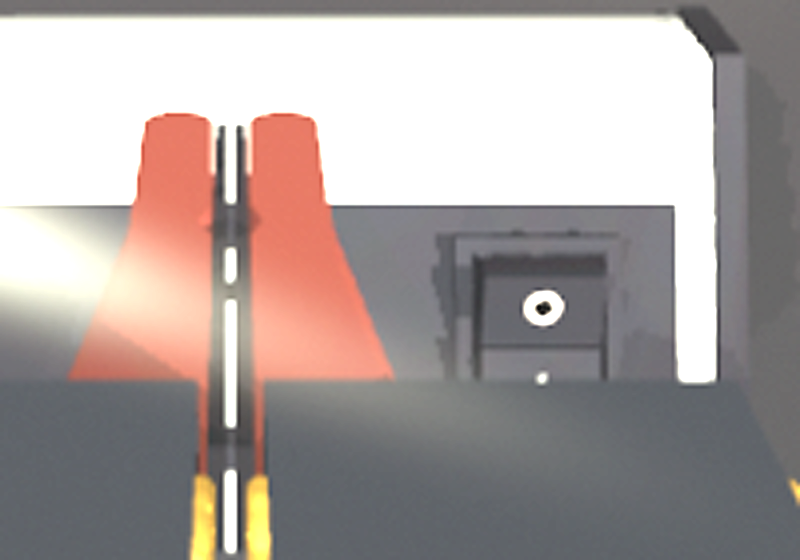

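```bash
python3 - <<'E'
from pb import *
c=cam("wrist"); yaw=.0245
n=np.array([-np.sin(.349)*np.cos(yaw),-np.sin(.349)*np.sin(yaw),np.cos(.349)])
P0=np.array([.5814,.1466,.044]);ex=np.array([np.cos(yaw),np.sin(yaw),0]);ey=np.array([-np.sin(yaw),np.cos(yaw),0]);es=ex*np.cos(.349)+[0,0,np.sin(.349)]
H=P0+.07*ey
g=lambda p:((proj(c,p)-[262,263])*4).round(0)
T=bot.sense()["tool_pos"]
for dx in(-.01,-.005,0,.005,.01): print("tip",dx,g(T+[dx,0,-.022]))
for nm,a in(("off",0.),("on",.4)):
    for s in(0,-.0115,-.0155):
        for yy in (-.012,.012):
            p=H+yy*ey+.006*n+s*np.cos(a)*es-s*np.sin(a)*n; print(nm,s,yy,g(p))
for s,h in((-.0155,0),(-.0155,.004),(-.0175,.004),(0.0155,.006)): print("face",s,h,g(H+s*es+h*n))
E
```

```text
tip -0.01 [230.  19.]
tip -0.005 [229.  57.]
tip 0 [228.  95.]
tip 0.005 [227. 132.]
tip 0.01 [226. 168.]
off 0 -0.012 [472. 319.]
off 0 0.012 [597. 319.]
off -0.0115 -0.012 [472. 259.]
off -0.0115 0.012 [597. 259.]
off -0.0155 -0.012 [472. 238.]
off -0.0155 0.012 [597. 238.]
on 0 -0.012 [472. 319.]
on 0 0.012 [597. 319.]
on -0.0115 -0.012 [475. 267.]
on -0.0115 0.012 [602. 267.]
on -0.0155 -0.012 [476. 249.]
on -0.0155 0.012 [604. 249.]
face -0.0155 0 [529. 233.]
face -0.0155 0.004 [532. 236.]
face -0.0175 0.004 [532. 226.]
face 0.0155 0.006 [536. 401.]
```

The crop shows the rocker clearly, hinge line at crop y≈345, lower end at ≈275 with a 70 px half: that matches "on" (predicted 70 on, 81 off), so the narrow fingertips went down just beyond its lower end. I'll press again about 9 mm further up the slope.

```bash
python3 -m crank '-0.04 0.03 0 0 -1; -0.039 0.0286 0.02 0 -1; 0 0 0.04 0 -1; 0 0 0.024 0 -1; 0 0 0 0 -1' && python3 -m crank '0 0 0.002 0 -1; 0 0 0.002 0 -1; 0 0 0.002 0 -1; 0 0 0.001 0 -1; 0 0 0 0 -1'&& python3 -m crank '0 0 0.001 0 -1; 0 0 0 0 -1; 0 0 0.001 0 -1; 0 0 0 0 -1; 0 0 0 0 -1'
```

```text
t: 7.22
tool_pos: [0.5703, 0.217, 0.0779]
orientation: [-0.002, -0.013, 1.0, -0.0]
ft_force: [0.3, -0.3, 0.4]
width: 0.0002
finger_force: 0.0
t: 7.85
tool_pos: [0.5711, 0.2165, 0.0734]
orientation: [0.0, -0.013, 1.0, -0.0]
ft_force: [-0.0, 0.7, 0.2]
width: 0.0007
finger_force: 0.0
t: 8.48
tool_pos: [0.5711, 0.2166, 0.0712]
orientation: [-0.0, -0.013, 1.0, -0.0]
ft_force: [-0.7, 0.1, -0.7]
width: 0.0006
finger_force: 0.0
```

```bash
python3 -m crank '0 0 0.001 0 -1; 0 0 0 0 -1; 0 0 0.001 0 -1; 0 0 0 0 -1; 0 0 0 0 -1'&& python3 -m crank '0 0 0.001 0 -1; 0 0 0 0 -1; 0 0 0.0005 0 -1; 0 0 0 0 -1; 0 0 0 0 -1'
```

```text
t: 9.1
tool_pos: [0.5711, 0.2166, 0.0692]
orientation: [-0.0, -0.013, 1.0, -0.0]
ft_force: [0.4, -0.2, -0.4]
width: 0.0005
finger_force: 0.0
t: 9.72
tool_pos: [0.5712, 0.2166, 0.0678]
orientation: [-0.0, -0.013, 1.0, -0.0]
ft_force: [0.1, 0.1, 0.4]
width: 0.0008
finger_force: 0.0
```

```bash
python3 -m crank '0 0 0.001 0 -1; 0 0 0 0 -1; 0 0 0 0 -1; 0 0 0.001 0 -1; 0 0 0 0 -1'&& python3 -m crank '0 0 0.0005 0 -1; 0 0 0 0 -1; 0 0 0.0005 0 -1; 0 0 0 0 -1; 0 0 0 0 -1'
```

```text
t: 10.35
tool_pos: [0.5711, 0.2166, 0.0656]
orientation: [-0.0, -0.013, 1.0, -0.0]
ft_force: [0.1, -0.3, -1.3]
width: 0.0004
finger_force: 0.0
t: 10.98
tool_pos: [0.5712, 0.2166, 0.0647]
orientation: [-0.0, -0.013, 1.0, -0.0]
ft_force: [0.1, 0.8, 0.9]
width: 0.0008
finger_force: 0.0
```

```bash
python3 -m crank '0 0 0.0005 0 -1; 0 0 0 0 -1; 0 0 0.0005 0 -1; 0 0 0 0 -1; 0 0 0 0 -1'&& python3 -m crank '0 0 0.0005 0 -1; 0 0 0 0 -1; 0 0 0.0005 0 -1; 0 0 0 0 -1; 0 0 0 0 -1'; python3 - <<'E'
from h import *
c,im=shot("wrist","w4.png"); 
u,v=proj(c,(.571,.19,.046)).astype(int); print(u,v); a=im[v-70:v+70,u-100:u+100,::-1]
cv2.imwrite("pics/crop4.png",cv2.convertScaleAbs(cv2.resize(a,(800,560),interpolation=2),alpha=1.8,beta=10))
for d in (-.01,0,.01):print((proj(c,bot.sense()["tool_pos"]+[d,0,-.022])-[u-100,v-70])*4)
E
```

```text
t: 11.6
tool_pos: [0.5711, 0.2166, 0.0637]
orientation: [-0.0, -0.013, 1.0, -0.0]
ft_force: [-0.3, -0.0, -0.1]
width: 0.0004
finger_force: 0.0
t: 12.22
tool_pos: [0.5711, 0.2166, 0.0627]
orientation: [-0.0, -0.013, 1.0, -0.0]
ft_force: [0.3, 0.3, -0.2]
width: 0.0002
finger_force: 0.0
263 289
[625.65434013 195.60278644]
[623.55999038 271.33327752]
[621.52429966 344.9426921 ]
```

View pics/crop4.png

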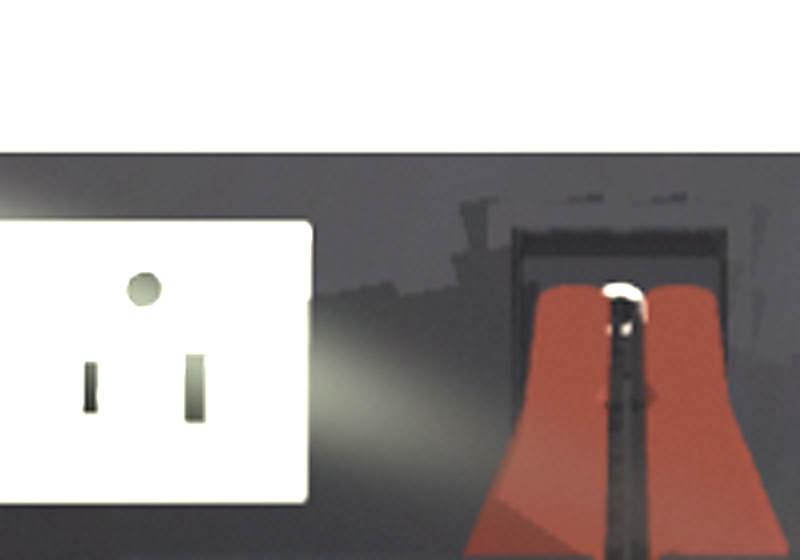

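The rocker's lower end is at crop y≈255, the fingertips reach over it at y≈285 beside the ring mark, and there is still no force. I'll go on in half-millimetre steps until contact is felt.

```bash
for i in 1 2 3; do :; done; python3 -m crank '0 0 0.0005 0 -1; 0 0 0 0 -1; 0 0 0.0005 0 -1; 0 0 0 0 -1; 0 0 0 0 -1'&& python3 -m crank '0 0 0.0005 0 -1; 0 0 0 0 -1; 0 0 0.0005 0 -1; 0 0 0 0 -1; 0 0 0 0 -1'; python3 - <<'E'
from h import *
s=bot.sense(); print(s["tool_pos"],s["ft_force"],s["moment"],s["joint_pos"])
E
```

```text
t: 12.9
tool_pos: [0.5712, 0.2166, 0.0617]
orientation: [-0.0, -0.013, 1.0, -0.0]
ft_force: [0.2, 0.9, 0.5]
width: 0.0009
finger_force: 0.0
t: 13.52
tool_pos: [0.5712, 0.2166, 0.0607]
orientation: [-0.0, -0.013, 1.0, -0.0]
ft_force: [-0.5, -0.6, 0.4]
width: 0.0004
finger_force: 0.0
[0.57115455 0.21658504 0.06074799] [-0.52546582 -0.55069154  0.43154407] [ 0.04076893  0.00349061 -0.02740639] [ 2.49474531e-01  5.41596462e-01  1.63677032e+00 -1.09432804e-04
  9.63297626e-01 -1.34643708e+00]
```

```bash
python3 - <<'E'
from pb import *
K,R,t=cam("wrist"); T=bot.sense()["tool_pos"]; off=-R.T@t-T; print("cam-TCP",off)
mk=lambda T:(K,R,-R@(np.array(T)+off))
c1=mk([.5018,.2010,.2139]); c4=mk([.5711,.2166,.0627])
for n,a,b in(("live",(263,308),(185.75,315.75)),("wide",(277,308),(163+195/4,219+387/4)),("earth",(270.3,294),(163+144/4,219+288/4))): print(n,tri(c1,a,c4,b))
top=cam("top");sc=cam("scene")
# outlet plate centre in top and scene
a=corners("pics/top0.png",(255,275,255,280),120);print(a)
im=cv2.imread("pics/scene0.png"); 
b=corners("pics/scene0.png",(368,408,255,285),150);print(b, tri(top,a[0],sc,b[0]))
E
```

```text
cam-TCP [-0.0823 -0.0022  0.1713]
live (array([0.5796, 0.1554, 0.058 ]), np.float64(0.00012728338859641035))
wide (array([0.5795, 0.1673, 0.0578]), np.float64(0.0001331310621717422))
earth (array([0.5682, 0.1614, 0.0549]), np.float64(0.000652027158228362))
((264.5, 265.5), (13.0, 15.0), 90.0)
((386.29718017578125, 266.66510009765625), (43.31934356689453, 14.47215747833252), 29.05460548400879) (array([0.5814, 0.1572, 0.059 ]), np.float64(0.00011058251121479205))
```

```bash
cat > q.py <<'E'
from h import *
np.set_printoptions(precision=3,suppress=True)
s=bot.sense(); print("tq",np.array(s["joint_torque"]),"T",np.array(s["tool_pos"]),"F",np.array(s["ft_force"]))
E
python3 q.py; cp pics/w4.png pics/_w4.png; python3 -c "
from h import *; shot('scene','s_low.png'); shot('top','t_low.png')"
python3 -m crank '0 0 -0.01 0 -1; 0 0 0 0 -1; 0 0 0 0 -1; 0 0 0 0 -1; 0 0 0 0 -1'; python3 q.py
python3 -m crank '0 0 -0.04 0 -1; 0.04 0 -0.04 0 -1; 0.05 0 -0.03 0 -1; 0.02 0 0 0 -1; 0 0 0 0 -1'; python3 - <<'E'
from h import *
ims=[]
for n,r in(("scene",(225,320,325,440)),("top",(235,300,220,325))):
    _,im=shot(n,n+"2.png"); o=cv2.imread("pics/"+n+"0.png"); y0,y1,x0,x1=r
    for q in(o,im[:,:,::-1]): ims.append(cv2.convertScaleAbs(cv2.resize(q[y0:y1,x0:x1],(400,290),interpolation=2),alpha=1.6,beta=10))
cv2.imwrite("pics/crop5.png",np.vstack([np.hstack(ims[:2]),np.hstack(ims[2:])]))
E
```

```text
tq [  0.    -56.523 -20.682   0.001   0.076  -0.   ] T [0.571 0.217 0.061] F [-0.525 -0.551  0.432]
t: 14.25
tool_pos: [0.571, 0.2165, 0.0706]
orientation: [-0.0, -0.013, 1.0, -0.0]
ft_force: [-0.4, -0.5, -0.1]
width: 0.0006
finger_force: 0.0
tq [  0.004 -56.325 -21.186   0.001   0.077  -0.   ] T [0.571 0.217 0.071] F [-0.442 -0.52  -0.053]
t: 14.88
tool_pos: [0.4599, 0.2138, 0.1812]
orientation: [-0.0, -0.013, 1.0, -0.0]
ft_force: [0.2, 0.2, -0.1]
width: 0.0004
finger_force: 0.0
```

View pics/crop5.png

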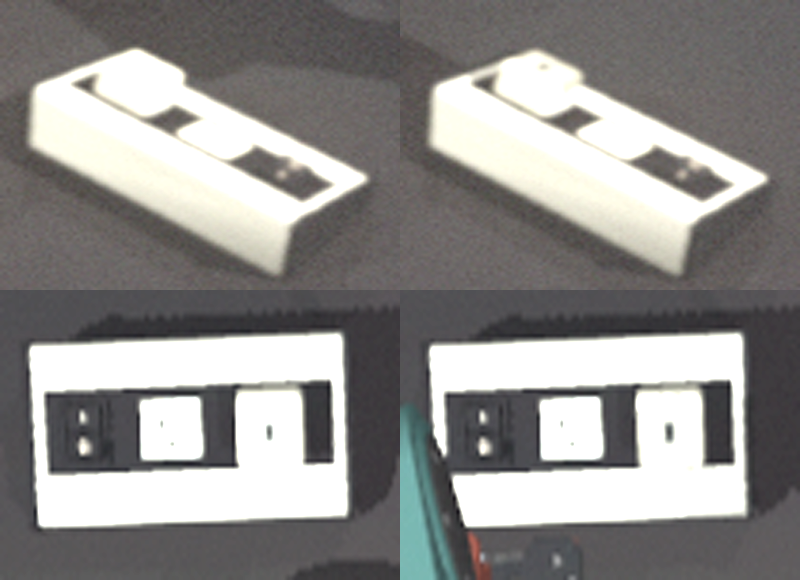

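Comparing before (left) and after (right), the rocker's marks are unchanged, so it is still on. I'll check where the fingertips really were in the scene picture taken at the low pose.

```bash
python3 - <<'E'
from h import *
np.set_printoptions(precision=1,suppress=True)
s=cam("scene"); t=cam("top")
for n,c in(("s_low",s),("t_low",t)):
    im=cv2.imread(f"pics/{n}.png"); hsv=cv2.cvtColor(im,cv2.COLOR_BGR2HSV)
    P=np.array([.571,.2166,.0387])
    print(n,"tip",proj(c,P),"TCP",proj(c,P+[0,0,.022]),"tip+10x",proj(c,P+[.01,0,0]),"tip+.01z",proj(c,P+[0,0,.01]))
    m=((hsv[...,0]<12)|(hsv[...,0]>170))&(hsv[...,1]>110)&(hsv[...,2]>50)
    u,v=proj(c,P).astype(int)
    for y in range(v-40,v+12,2 if n=="s_low" else 4):
        xs=np.where(m[y,u-40:u+40])[0]; print(y,(xs.min()+u-40,xs.max()+u-40,len(xs)) if len(xs) else None)
sc=cv2.imread("pics/s_low.png"); tl=cv2.imread("pics/t_low.png")
cv2.imwrite("pics/crop6.png",cv2.convertScaleAbs(np.hstack([cv2.resize(sc[210:310,340:450],(440,400),interpolation=2),cv2.resize(tl[235:300,210:270],(360,400),interpolation=2)]),alpha=1.5,beta=10))
E
```

```text
s_low tip [408.8 282.7] TCP [410.  276.2] tip+10x [406.4 285.1] tip+.01z [409.4 279.8]
242 None
244 None
246 None
248 None
250 None
252 None
254 None
256 (np.int64(407), np.int64(410), 4)
258 (np.int64(407), np.int64(414), 8)
260 (np.int64(407), np.int64(419), 13)
262 (np.int64(407), np.int64(447), 17)
264 (np.int64(407), np.int64(447), 21)
266 (np.int64(407), np.int64(446), 18)
268 (np.int64(407), np.int64(444), 18)
270 (np.int64(408), np.int64(441), 14)
272 (np.int64(408), np.int64(416), 9)
274 (np.int64(410), np.int64(411), 2)
276 None
278 None
280 None
282 None
284 None
286 None
288 None
290 None
292 None
t_low tip [242.3 270.7] TCP [241.1 269.7] tip+10x [242.4 266.9] tip+.01z [241.8 270.2]
230 None
234 None
238 None
242 None
246 None
250 None
254 None
258 None
262 None
266 None
270 None
274 None
278 None
```

View pics/crop6.png

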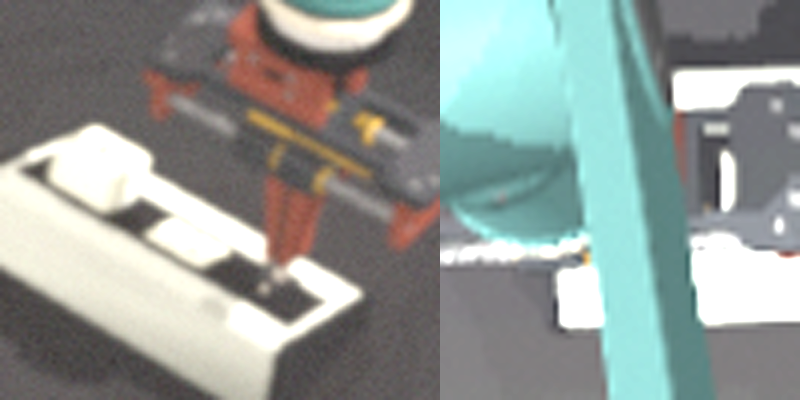

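In the scene crop the fingertips end at the ring mark (crop (275,268)), so they seem to stand about 10 mm higher than the nominal height suggests and were only just reaching the rocker. Going back and further down, watching the force.

```bash
python3 -m crank '-0.055 0 0.02 0 -1; -0.055 0 0.03 0 -1; 0 0 0.045 0 -1; 0 0 0.024 0 -1; 0 0 0.001 0 -1' && python3 -m crank '0 0 0.001 0 -1; 0 0 0 0 -1; 0 0 0.001 0 -1; 0 0 0 0 -1; 0 0 0 0 -1'&& python3 -m crank '0 0 0.001 0 -1; 0 0 0 0 -1; 0 0 0.001 0 -1; 0 0 0 0 -1; 0 0 0 0 -1'
```

```text
t: 15.6
tool_pos: [0.5703, 0.2159, 0.0578]
orientation: [-0.002, -0.012, 1.0, -0.001]
ft_force: [0.2, -0.2, -0.1]
width: 0.0006
finger_force: 0.0
t: 16.23
tool_pos: [0.5711, 0.2166, 0.0592]
orientation: [0.0, -0.013, 1.0, 0.0]
ft_force: [-0.1, 0.3, 1.2]
width: 0.0004
finger_force: 0.0
t: 16.85
tool_pos: [0.571, 0.2166, 0.0568]
orientation: [-0.0, -0.013, 1.0, -0.0]
ft_force: [-0.1, 0.3, 0.0]
width: 0.0001
finger_force: 0.0
```

```bash
python3 -m crank '0 0 0.001 0 -1; 0 0 0 0 -1; 0 0 0.001 0 -1; 0 0 0 0 -1; 0 0 0 0 -1'&& python3 -m crank '0 0 0.001 0 -1; 0 0 0 0 -1; 0 0 0.001 0 -1; 0 0 0 0 -1; 0 0 0 0 -1' && python3 -m crank '0 0 0.001 0 -1; 0 0 0 0 -1; 0 0 0.001 0 -1; 0 0 0 0 -1; 0 0 0 0 -1'
```

```text
t: 17.48
tool_pos: [0.571, 0.2166, 0.0548]
orientation: [0.0, -0.013, 1.0, -0.0]
ft_force: [0.5, -0.4, -0.5]
width: 0.0008
finger_force: 0.0
t: 18.1
tool_pos: [0.571, 0.2166, 0.0528]
orientation: [-0.0, -0.013, 1.0, -0.0]
ft_force: [0.4, 0.0, 0.0]
width: 0.0004
finger_force: 0.0
t: 18.73
tool_pos: [0.571, 0.2166, 0.0508]
orientation: [-0.0, -0.013, 1.0, -0.0]
ft_force: [-0.5, -1.0, 0.0]
width: 0.0006
finger_force: 0.0
```

```bash
python3 - <<'E'
from h import *
np.set_printoptions(precision=1,suppress=True)
s=cam("scene"); _,im=shot("scene","s3.png"); w,wi=shot("wrist","w5.png")
T=np.array(bot.sense()["tool_pos"]); print(T)
for n in("s_low","s3"):
    hsv=cv2.cvtColor(cv2.imread(f"pics/{n}.png"),cv2.COLOR_BGR2HSV)
    m=((hsv[...,0]<12)|(hsv[...,0]>165))&(hsv[...,1]>90)&(hsv[...,2]>40)
    ys,xs=np.where(m[240:300,400:425]); print(n,ys.max()+240,[(y+240,xs[ys==y].min()+400,xs[ys==y].max()+400) for y in range(26,50,2) if (ys==y).any()])
for dz in(0,-.005,-.01,-.022): print(dz,proj(s,T+[0,0,dz]),proj(w,T+[0,0,dz]))
b=cv2.imread("pics/s_low.png")
a=im[235:300,380:440,::-1]; b=b[235:300,380:440]
c=wi[200:400,220:420,::-1]
cv2.imwrite("pics/crop7.png",cv2.convertScaleAbs(np.hstack([cv2.resize(b,(240,260),interpolation=2),cv2.resize(a,(240,260),interpolation=2),cv2.resize(c,(260,260),interpolation=2)]),alpha=1.6,beta=10))
E
```

```text
[0.6 0.2 0.1]
s_low 275 [(266, np.int64(406), np.int64(418)), (268, np.int64(407), np.int64(418)), (270, np.int64(407), np.int64(417)), (272, np.int64(407), np.int64(417)), (274, np.int64(408), np.int64(412))]
s3 280 [(266, np.int64(406), np.int64(418)), (268, np.int64(407), np.int64(418)), (270, np.int64(407), np.int64(417)), (272, np.int64(407), np.int64(417)), (274, np.int64(407), np.int64(416)), (276, np.int64(406), np.int64(412)), (278, np.int64(408), np.int64(411)), (280, np.int64(410), np.int64(410))]
0 [409.5 279.1] [318.9 306.2]
-0.005 [409.2 280.6] [318.9 301.4]
-0.01 [408.9 282.1] [318.9 296.8]
-0.022 [408.3 285.6] [318.9 286.8]
```

View pics/crop7.png

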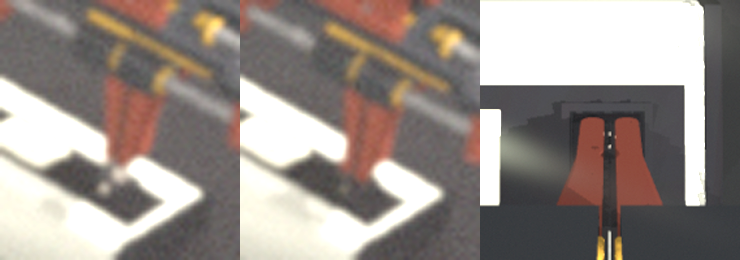

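Both views now agree with 20 mm wide tips standing at about TCP height with the fingers shut; the lower half would just be touched now. I shift 7.5 mm down the slope so the uphill edge presses the lower half, and go on down.

```bash
python3 -m crank '0 0 -0.003 0 -1; 0.0075 0 0 0 -1; 0 0 0.002 0 -1; 0 0 0.001 0 -1; 0 0 0 0 -1'&& python3 -m crank '0 0 0.0007 0 -1; 0 0 0 0 -1; 0 0 0.0006 0 -1; 0 0 0 0 -1; 0 0 0 0 -1' && python3 -m crank '0 0 0.0007 0 -1; 0 0 0 0 -1; 0 0 0.0006 0 -1; 0 0 0 0 -1; 0 0 0 0 -1'&& python3 -m crank '0 0 0.0007 0 -1; 0 0 0 0 -1; 0 0 0.0006 0 -1; 0 0 0 0 -1; 0 0 0 0 -1'
```

```text
t: 19.45
tool_pos: [0.5635, 0.2164, 0.0507]
orientation: [-0.0, -0.013, 1.0, -0.0]
ft_force: [0.9, -0.3, 0.4]
width: 0.0005
finger_force: 0.0
t: 20.08
tool_pos: [0.5635, 0.2164, 0.0495]
orientation: [-0.0, -0.013, 1.0, -0.0]
ft_force: [0.4, -0.1, -0.3]
width: 0.0006
finger_force: 0.0
t: 20.7
tool_pos: [0.5635, 0.2164, 0.0482]
orientation: [-0.0, -0.013, 1.0, -0.0]
ft_force: [0.2, 0.6, -0.1]
width: 0.0006
finger_force: 0.0
t: 21.32
tool_pos: [0.5635, 0.2164, 0.0469]
orientation: [-0.0, -0.013, 1.0, -0.0]
ft_force: [-0.2, 1.0, -0.3]
width: 0.0007
finger_force: 0.0
```

```bash
python3 -m crank '0 0 0.001 0 -1; 0 0 0.0005 0 -1; 0 0 0.0005 0 -1; 0 0 0.0005 0 -1; 0 0 0 0 -1'&& python3 -m crank '0 0 0.001 0 -1; 0 0 0.0005 0 -1; 0 0 0.0005 0 -1; 0 0 0.0005 0 -1; 0 0 0 0 -1'; python3 q.py
```

```text
t: 21.95
tool_pos: [0.5635, 0.2164, 0.0444]
orientation: [-0.0, -0.013, 1.0, -0.0]
ft_force: [0.5, -0.5, 0.0]
width: 0.0009
finger_force: 0.0
t: 22.58
tool_pos: [0.5632, 0.2164, 0.042]
orientation: [-0.0, -0.013, 1.0, -0.0]
ft_force: [-1.4, -0.4, 3.3]
width: 0.0004
finger_force: 2.0
tq [ -0.355 -54.4   -19.865  -0.103  -0.651  -0.001] T [0.563 0.216 0.042] F [-1.403 -0.433  3.342]
```

Contact at last: 3.3 N up. Pressing on in small steps.

```bash
python3 -m crank '0 0 0.0005 0 -1; 0 0 0 0 -1; 0 0 0.0005 0 -1; 0 0 0 0 -1; 0 0 0 0 -1'&& python3 -m crank '0 0 0.0005 0 -1; 0 0 0 0 -1; 0 0 0.0005 0 -1; 0 0 0 0 -1; 0 0 0 0 -1'
```

```text
t: 23.2
tool_pos: [0.5643, 0.2165, 0.0409]
orientation: [0.001, -0.013, 1.0, 0.0]
ft_force: [-0.6, 0.3, 0.2]
width: 0.0005
finger_force: 0.0
t: 23.82
tool_pos: [0.5635, 0.2164, 0.0399]
orientation: [-0.0, -0.013, 1.0, -0.0]
ft_force: [-0.8, -0.3, -1.3]
width: 0.0006
finger_force: 0.0
```

The force rose to 3.3 N and fell away to nothing: the rocker snapped over. I go back to the earlier viewing pose and compare its ring mark numerically with the earlier picture (w3, on), and also compare where the fingertips appear open and shut.

```bash
python3 -m crank '0 0 -0.04 0 -0.2; 0 0 -0.04 0 -0.2; 0.0365 -0.0286 -0.044 0 -0.2; 0.035 -0.03 0 0 -0.2; 0 0 0 0 -0.2' ; python3 - <<'E'
from h import *
np.set_printoptions(precision=1,suppress=True)
_,im=shot("wrist","w6.png"); print(bot.sense()["tool_pos"],bot.sense()["width"])
g0=cv2.cvtColor(cv2.imread("pics/w3.png"),6).astype(int); g1=cv2.cvtColor(cv2.imread("pics/w6.png"),6).astype(int)
for n,g in(("on",g0),("now",g1)):
    print(n,"col390:",g[305:362,388:393].mean(1).astype(int).tolist()); r=g[322:356,385:410]; y,x=np.where(r>110); print("bright",x.mean()+385,y.mean()+322,len(x))
for n in("wrist0","w1","w6"):
    hsv=cv2.cvtColor(cv2.imread(f"pics/{n}.png"),cv2.COLOR_BGR2HSV); m=((hsv[...,0]<10)|(hsv[...,0]>172))&(hsv[...,1]>120)&(hsv[...,2]>40)
    m=m[240:400].astype(np.uint8); k,l,s,_=cv2.connectedComponentsWithStats(m)
    print(n,[(a[0],a[1]+240,a[2],a[3],a[4]) for a in s[1:] if a[4]>150])
E
```

```text
t: 24.45
tool_pos: [0.4913, 0.1552, 0.1633]
orientation: [-0.001, -0.012, 1.0, -0.0]
ft_force: [0.1, -0.1, 0.3]
width: 0.0356
finger_force: 0.0
[0.5 0.2 0.2] 0.03514602083254736
on col390: [255, 255, 255, 255, 255, 255, 255, 255, 240, 66, 66, 66, 66, 66, 65, 60, 45, 54, 64, 64, 61, 50, 38, 34, 35, 37, 38, 47, 52, 52, 53, 53, 52, 52, 53, 52, 52, 52, 52, 52, 52, 52, 52, 54, 44, 55, 65, 66, 66, 67, 67, 67, 64, 59, 56, 58, 58]
bright 397.4107142857143 339.44642857142856 56
now col390: [237, 224, 212, 202, 184, 174, 165, 148, 112, 64, 57, 59, 59, 59, 59, 59, 59, 59, 59, 59, 59, 59, 59, 59, 59, 59, 59, 59, 59, 59, 59, 59, 59, 59, 59, 59, 59, 59, 59, 59, 59, 59, 59, 60, 60, 60, 60, 61, 61, 61, 62, 62, 62, 59, 55, 55, 54]
bright nan nan 0
wrist0 [(np.int32(431), np.int32(290), np.int32(99), np.int32(110), np.int32(3723)), (np.int32(110), np.int32(313), np.int32(85), np.int32(87), np.int32(3174))]
w1 [(np.int32(295), np.int32(291), np.int32(21), np.int32(42), np.int32(699)), (np.int32(324), np.int32(290), np.int32(35), np.int32(91), np.int32(1565)), (np.int32(280), np.int32(349), np.int32(34), np.int32(32), np.int32(236))]
w6 [(np.int32(253), np.int32(291), np.int32(20), np.int32(18), np.int32(262)), (np.int32(366), np.int32(291), np.int32(50), np.int32(109), np.int32(2485)), (np.int32(223), np.int32(334), np.int32(37), np.int32(66), np.int32(1574))]<stdin>:6: RuntimeWarning: Mean of empty slice.
  ret = ret.dtype.type(ret / rcount)
```

The fingertips sit at the same image row open and shut, so their height reading holds; contact put them about 8 mm above the nominal TCP height, and I'll use that from here. Next: camera straight above the tester, to read its position and clip direction by mask (my viewing quota is used up, so numbers only), plus a top-view check of the rocker marks.

```bash
python3 -m crank '-0.0236 -0.0389 -0.0062 0 0; -0.0236 -0.0389 -0.0062 0 0; -0.0236 -0.0389 -0.0062 0 0; -0.0236 -0.0389 -0.0062 0 0; -0.0236 -0.0389 -0.0062 0 0' && python3 -m crank '-0.0236 -0.0389 -0.0062 0 0; -0.0236 -0.0389 -0.0062 0 0; -0.0236 -0.0389 -0.0062 0 0; 0 0 0 0 0; 0 0 0 0 0' ; python3 - <<'E'
from h import *
np.set_printoptions(precision=4,suppress=True)
c,im=shot("wrist","w7.png"); np.savez("c7.npz",K=c[0],R=c[1],t=c[2]); s=bot.sense(); print(np.array(s["tool_pos"]),s["width"])
u,v=proj(c,(.607,-.152,.157)); print("pred",u,v, "pred marker",proj(c,(.592,-.096,.133)))
hsv=cv2.cvtColor(cv2.imread("pics/w7.png"),cv2.COLOR_BGR2HSV); u,v=int(u),int(v)
print(hsv[v-44:v+45:8,u-44:u+45:8].tolist()[5])
m=cv2.inRange(hsv,(0,0,55),(180,70,255)); r=m[max(0,v-60):v+60,max(0,u-60):u+60]
k,l,st,ce=cv2.connectedComponentsWithStats(r); print([(a.tolist(),b+[max(0,u-60),max(0,v-60)]) for a,b in zip(st[1:],ce[1:]) if a[4]>30])
for y in range(max(0,v-50),v+50,4): print("".join("#" if hsv[y,x,1]<70 and hsv[y,x,2]>150 else "+" if hsv[y,x,1]<70 and hsv[y,x,2]>60 else "o" if hsv[y,x,1]>110 else "." for x in range(u-60,u+60,2)))
_,tp=shot("top","t3.png"); o=cv2.cvtColor(cv2.imread("pics/top0.png"),6); n=cv2.cvtColor(cv2.imread("pics/t3.png"),6)
print(o[258:278,238:248]);print(n[258:278,238:248])
E
```

```text
t: 25.12
tool_pos: [0.6193, -0.0357, 0.1937]
orientation: [0.0, -0.013, 1.0, 0.0]
ft_force: [-0.1, 0.9, -0.6]
width: 0.0437
finger_force: 0.0
t: 25.75
tool_pos: [0.6911, -0.1489, 0.2115]
orientation: [-0.001, -0.013, 1.0, 0.0]
ft_force: [0.2, 0.5, -0.0]
width: 0.0438
finger_force: 0.0
[ 0.6906 -0.1484  0.2117] 0.04405980477676626
pred 316.91706430206943 109.13851261150444 pred marker [418.5543  83.9151]
[[16, 163, 251], [16, 162, 251], [16, 163, 251], [12, 67, 163], [35, 6, 239], [36, 5, 239], [36, 5, 238], [30, 1, 251], [16, 22, 244], [13, 175, 208], [13, 172, 210], [13, 174, 211]]
[([0, 0, 113, 37, 2154], array([293.7781,  61.0074])), ([36, 49, 46, 38, 1226], array([312.4413, 115.5856])), ([74, 94, 46, 26, 758], array([357.0462, 158.8483]))]
++++++++++++++++++++++++++++++++++++++++++oooooooooooooooooo
+++++++++++++++++++++++++++++++++++.oooooooooooooooooooooooo
+++++++++++++++++++++++++++++.oooooooooooooooooooooooooooooo
+++++++++++++++++++++++.oooooooooooooooooooooooooooooooooooo
+++++++++++++++++.oooooooooooooooooooooooooooooooooooooooooo
+++++++++++.ooooooooooooooooooooooooooooo
[... 2200 characters left out ...]
26  26  35]
 [ 28  30  30  30  30  33  33  36  21  26]
 [ 33  33  34  66  45  34  37  39  21  26]
 [ 34  33  32 113  60  33  33  33  19  27]
 [ 33  32  35 111  61  35  34  34  20  26]
 [ 34  33  34  63  45  34  35  35  23  25]
 [ 31  34  31  32  32  32  34  40  29  31]
 [ 35  38  36  36  36  37  38  41  34  32]
 [ 38  41  40  73  78  48  39  39  38  30]
 [ 38  40  41 155  94 113  62  40  40  31]
 [ 40  41  40 151 119 128  65  39  42  29]
 [ 40  39  40  67 104  83  49  42  46  27]
 [ 37  37  36  33  38  41  42  43  42  35]
 [ 36  37  35  35  38  42  40  40  39  39]
 [ 39  39  38  39  39  40  40  38  39  38]
 [114 114 150 155 156 155 155 155 190 195]
 [216 216 227 231 229 231 229 230 242 243]]
```

The rocker's marks in the top view moved ~1 px and their shading changed: it is over to off. Tester tail disc centre is at (312,117), diameter 38 px (expected 38), clip pointing to (338,104), i.e. towards the marker along the pen block. So the jaws must close across that: twist +1.108 rad.

```bash
cat > go.py <<'E'
import sys
from h import *
s=bot.sense(); q=s["orientation"]; T=np.array(s["tool_pos"]); yaw=2*np.arctan2(q[2],q[1])
x=np.array([np.cos(yaw),np.sin(yaw)]); y=np.array([x[1],-x[0]])
g=np.array(list(map(float,sys.argv[1:4]))); d=g-T
print("T",T.round(4),"yaw",np.degrees(yaw).round(2),"shift",(x@d[:2]).round(4),(y@d[:2]).round(4),(-d[2]).round(4))
E
python3 -m crank '0 0 0 0.185 0; 0 0 0 0.185 0; 0 0 0 0.185 0; 0 0 0 0.185 0; 0 0 0 0.185 0' && python3 -m crank '0 0 0 0.183 0; 0 0 0 0 0; 0 0 0 0 0; 0 0 0 0 0; 0 0 0 0 0'; python3 - <<'E'
from h import *
d=np.load("c7.npz"); c=(d["K"],d["R"],d["t"])
for z in(.157,.15): print(onz(c,312,117,z))
E
python3 go.py .610 -.154 .17
```

```text
t: 26.48
tool_pos: [0.6904, -0.1481, 0.2126]
orientation: [-0.0, 0.437, 0.899, 0.0]
ft_force: [-0.4, 0.2, 0.6]
width: 0.044
finger_force: 0.0
t: 27.1
tool_pos: [0.6909, -0.1495, 0.2126]
orientation: [-0.0, 0.515, 0.857, -0.0]
ft_force: [0.6, -0.3, 0.4]
width: 0.0442
finger_force: 0.0
[ 0.61090273 -0.1544267   0.157     ]
[ 0.61096256 -0.15452286  0.15      ]
T [ 0.6909 -0.1495  0.2126] yaw 118.03 shift 0.0341 -0.0735 0.0426
```

```bash
python3 -m crank '0.017 -0.037 0 0 0; 0.017 -0.0365 0 0 0; 0 0 0.03 0 0; 0 0 0.03 0 0; 0 0 0.02 0 0' && python3 -m crank '0 0 0.015 0 0; 0 0 0.01 0 0; 0 0 0.005 0 0; 0 0 0.004 0 0; 0 0 0 0 0'
```

```text
t: 27.72
tool_pos: [0.6094, -0.154, 0.1314]
orientation: [-0.0, 0.515, 0.857, -0.0]
ft_force: [-0.0, -0.7, 0.9]
width: 0.0442
finger_force: 0.0
t: 28.35
tool_pos: [0.6102, -0.1541, 0.0987]
orientation: [0.0, 0.515, 0.857, -0.0]
ft_force: [-0.2, -0.2, -0.4]
width: 0.044
finger_force: 0.0
```

```bash
python3 -m crank '0 0 0 0 -1; 0 0 0 0 -1; 0 0 0 0 -1; 0 0 0 0 -1; 0 0 0 0 -1'
```

```text
t: 28.98
tool_pos: [0.6102, -0.1541, 0.0987]
orientation: [0.0, 0.515, 0.857, 0.0]
ft_force: [-0.2, -0.2, -0.1]
width: 0.0194
finger_force: 30.0
```

Gripped (19.4 mm, 30 N). Lift until only the nose is left in the hole, then push the gripper sideways (away from the marker, tool −x) so that the tester pivots about 20° between the pads against the hole's rim.

```bash
python3 -m crank '0 0 -0.015 0 -1; 0 0 -0.015 0 -1; 0 0 -0.014 0 -1; 0 0 0 0 -1; -0.004 0 0 0 -1' && python3 -m crank '-0.004 0 0.0005 0 -1; -0.004 0 0.0005 0 -1; -0.004 0 0.0005 0 -1; -0.004 0 0.0005 0 -1; -0.004 0 0.0005 0 -1' && python3 -m crank '-0.004 0 0.0005 0 -1; -0.004 0 0.001 0 -1; -0.004 0 0.001 0 -1; -0.003 0 0 0 -1; 0 0 0 0 -1'; python3 - <<'E'
from h import *
for n in("scene","top","wrist"): shot(n,n+"5.png")
s=cam("scene"); T=np.array(bot.sense()["tool_pos"]); print(T,proj(s,T),proj(s,(.61,-.154,.07)))
E
```

```text
t: 29.6
tool_pos: [0.6116, -0.1574, 0.1426]
orientation: [-0.0, 0.515, 0.857, -0.0]
ft_force: [-0.3, 0.3, -1.0]
width: 0.0194
finger_force: 30.0
t: 30.22
tool_pos: [0.6205, -0.1739, 0.1396]
orientation: [-0.002, 0.515, 0.857, 0.001]
ft_force: [-2.5, 5.3, 5.0]
width: 0.0192
finger_force: 30.0
t: 30.85
tool_pos: [0.6278, -0.1877, 0.1369]
orientation: [-0.001, 0.515, 0.857, 0.0]
ft_force: [-1.8, 4.9, 1.4]
width: 0.0194
finger_force: 30.0
[ 0.6278291  -0.18774834  0.13702209] [265.94903301 187.86911444] [281.3466158  210.97856214]
```

```bash
python3 -m crank '0 0 -0.02 0 -1; 0 0 -0.03 0 -1; 0 0 -0.04 0 -1; 0 0 0 0 -1; 0 0 0 0 -1'; python3 - <<'E'
from h import *
np.set_printoptions(precision=4,suppress=True)
w,im=shot("wrist","w8.png"); s,ims=shot("scene","s8.png"); t,imt=shot("top","t8.png")
S=bot.sense(); T=np.array(S["tool_pos"]); yaw=2*np.arctan2(S["orientation"][2],S["orientation"][1]); x=np.array([np.cos(yaw),np.sin(yaw),0]); print(T)
for L in(83,103,113):
    p=T+[0,0,(.0 if L==83 else .02 if L==103 else .027)]+L/1e3*(x*np.sin(.349)-np.array([0,0,np.cos(.349)])); print(L,"wrist",proj(w,p),"scene",proj(s,p),"top",proj(t,p))
hsv=cv2.cvtColor(cv2.imread("pics/w8.png"),cv2.COLOR_BGR2HSV)
for y in range(90,420,6): print(y,"".join("#" if h[1]<60 and h[2]>110 else "+" if h[1]<60 and h[2]>65 else "r" if h[1]>110 and h[2]>50 and (h[0]<12 or h[0]>170) else "o" if h[1]>110 and h[2]>60 else "." for h in hsv[y,250:390:2]))
E
```

```text
t: 31.62
tool_pos: [0.6281, -0.189, 0.2267]
orientation: [-0.0, 0.515, 0.857, -0.0]
ft_force: [-0.3, 0.4, -1.4]
width: 0.0197
finger_force: 30.0
[ 0.6274 -0.1884  0.2257]
83 wrist [319.3127 204.6714] scene [276.7528 186.0198] top [394.1733 245.8474]
103 wrist [319.3197 193.8086] scene [279.4129 186.0588] top [391.766  247.1055]
113 wrist [319.3228 187.4212] scene [280.7734 187.0428] top [390.4044 247.9393]
90 ++++++++++++++++++++++ooooooooooooooo###############oooooooooooo++++++
96 +++++++++++++++++++++roooooooooooooo###############oooooooooooo.++++++
102 ...................++oooooooooooooooor##########ooooooooooooooo+++++++
108 ....................rooooooooooooooooooooooooooooooooooooooooo++++++++
114 ....................oooooooooooooooooooooooooooooooooooooooooo++++++++
120 ....................ooooooooooooooooooooooooooooooooooooooooo+++++++++
126 ...................roooooooooooooooooooooooooooooooooooooooo.+++++++++
132 ...................ooooooooooooooooooooooooooooooooooooooooo.+++++++++
138 ..................roooooooooooooooooooooooooooooooooooooooo.++++++++++
144 .............
[... 2732 characters left out ...]
####+++++rrrrrrrr++++++++
366 +++++++.rrrrrrrr.....############################+.+++rrrrrrrr.+++++++
372 ++++++...rrrrrrr.+..+############################+..++.rrrrrrr.+++++++
378 ++++++...rrrrrr.++..##############################..+++rrrrrr...++++++
384 +++++.oooorrrrr.++..+#############################..++.rrrrrroooo+++++
390 +++++ooooorrrrrr++...############################+..+..rrrrrooooo.++++
396 ++++ooooooorrrrr+++..############################...++rrrrrroooooo++++
402 +++.oooo+++###########################+#####################++oooo.+++
408 ++.oooo.+#####################################################+oooo...
414 ++.oooo+#######################################################oooo...
```

```bash
cat > ang.py <<'E'
from h import *
from scipy.optimize import least_squares
def solve(w,T,yaw,vt,ws,g0=None):
    x=np.array([np.cos(yaw),np.sin(yaw),0]); z=np.array([0,0,1.])
    def P(l,th,g): L=.0867+g; return T+g*z+(L-l)*(np.sin(th)*x-np.cos(th)*z)
    f=lambda p:[ (proj(w,P(0,p[0],p[1]))[1]-vt)]+[(proj(w,P(l,p[0],p[1]))[1]-v) for l,v in ws]
    r=least_squares(f,[.3,.02],x_scale=[.1,.01]); return np.degrees(r.x[0]),r.x[1],r.fun,P(0,*r.x)
E
python3 - <<'E'
from ang import *
np.set_printoptions(precision=4,suppress=True)
w=cam("wrist"); S=bot.sense(); T=np.array(S["tool_pos"]); yaw=2*np.arctan2(S["orientation"][2],S["orientation"][1])
hsv=cv2.cvtColor(cv2.imread("pics/w8.png"),cv2.COLOR_BGR2HSV)
for y in list(range(190,260,2))+[300,330]:
    r=hsv[y,290:350]; m=(r[:,1]<60)&(r[:,2]>110); i=np.where(m)[0]; print(y,(i.min()+290,i.max()+290,m.sum()) if len(i) else 0,end="; ")
print()
for vt in(199,201,203):
    for vs in(252,255,258): print(vt,vs,solve(w,T,yaw,vt,[(.044,vs)]))
for n in("s8","t8"):
    g=cv2.cvtColor(cv2.imread(f"pics/{n}.png"),cv2.COLOR_BGR2HSV)
    u,v=(279,186) if n=="s8" else (392,247)
    print(n)
    for y in range(v-24,v+24,2 if n=="s8" else 3): print(y,"".join("#" if h[1]<60 and h[2]>110 else "+" if h[1]<70 and h[2]>75 else "r" if h[1]>90 and (h[0]<12 or h[0]>168) else "o" if h[1]>90 else "." for h in g[y,u-30:u+30]))
E
```

```text
190 0; 192 0; 194 (np.int64(317), np.int64(321), np.int64(5)); 196 (np.int64(315), np.int64(323), np.int64(9)); 198 (np.int64(314), np.int64(324), np.int64(11)); 200 (np.int64(314), np.int64(324), np.int64(11)); 202 (np.int64(314), np.int64(324), np.int64(11)); 204 (np.int64(314), np.int64(325), np.int64(12)); 206 (np.int64(313), np.int64(326), np.int64(14)); 208 (np.int64(312), np.int64(326), np.int64(15)); 210 (np.int64(312), np.int64(326), np.int64(15)); 212 (np.int64(311), np.int64(327), np.int64(17)); 214 (np.int64(311), np.int64(327), np.int64(17)); 216 (np.int64(311), np.int64(328), np.int64(18)); 218 (np.int64(308), np.int64(329), np.int64(22)); 220 (np.int64(307), np.int64(330), np.int64(24)); 222 (np.int64(306), np.int64(333), np.int64(13)); 224 (np.int64(305), np.int64(334), np.int64(7)); 226 (np.int64(303), np.int64(335), np.int64(3)); 228 0; 230 0; 232 0; 234 0; 236 (np.int64(311), np.int64(326), np.int64(16)); 238 (np.int64(308), np.int64(331), np.int64(24)); 240 (np.int64(305), np.int64(333), np.int64(29)); 242 (np.int64(303), np.int64(335), np.int64(33)); 244 (np.int6
[... 3559 characters left out ...]
..................oo...........+##..........rrrrrr
241 ..................rrooooo.o.............+#++............rrrr
244 .........rrooooooooooooo.o.............................oo...
247 .rrooooooooooooooooooo..o.o..........o.............oo+##+...
250 ooooooooooooooooooooo..o.............oor...............###+.
253 ooo####.oooooooooooo..o............+oooor................###
256 o########oooooooooo+oo............+ooooooo................+#
259 ########oooroooooo..o............+ooooooorr.................
262 #####+ooooooooooo.o.............+oooorr.....................
265 oooooooooooooooo.o..........................................
268 oooooooooooooo+.............................................
```

```bash
python3 - <<'E'
from ang import *
np.set_printoptions(precision=3,suppress=True)
w=cam("wrist"); s=cam("scene"); S=bot.sense(); T=np.array(S["tool_pos"]); yaw=2*np.arctan2(S["orientation"][2],S["orientation"][1])
x=np.array([np.cos(yaw),np.sin(yaw),0]); z=np.array([0,0,1.])
hsv=cv2.cvtColor(cv2.imread("pics/s8.png"),cv2.COLOR_BGR2HSV); pts=[]
for y in range(148,191):
    r=hsv[y,255:300]; i=np.where((r[:,1]<70)&(r[:,2]>80))[0]
    if len(i): pts.append((y,i.min()+255,i.max()+255)); 
print(pts); a=np.array([((p[1]+p[2])/2,p[0]) for p in pts if p[2]-p[1]<14]); 
b=a[a[:,1]>=173]; print("slope du/dv low",np.polyfit(b[:,1],b[:,0],1),"all",np.polyfit(a[:,1],a[:,0],1))
for th in(10,15,20,25,30,35):
    for g in(.027,-.003):
        L=.0867+g; t=np.radians(th); P=lambda l:T+g*z+(L-l)*(np.sin(t)*x-np.cos(t)*z)
        p0,p1=proj(s,P(0)),proj(s,P(.06)); d=(p0-p1); print(th,g,"tip",p0,"l44",proj(s,P(.044)),"l60",p1,"slope",d[0]/d[1],"wrist tip",proj(w,P(0)),"l44",proj(w,P(.044)))
E
```

```text
[(148, np.int64(267), np.int64(273)), (149, np.int64(268), np.int64(273)), (150, np.int64(268), np.int64(273)), (151, np.int64(268), np.int64(273)), (152, np.int64(268), np.int64(272)), (153, np.int64(268), np.int64(272)), (154, np.int64(268), np.int64(273)), (155, np.int64(268), np.int64(273)), (156, np.int64(268), np.int64(273)), (157, np.int64(268), np.int64(274)), (158, np.int64(268), np.int64(274)), (159, np.int64(267), np.int64(274)), (160, np.int64(266), np.int64(275)), (161, np.int64(267), np.int64(275)), (162, np.int64(267), np.int64(275)), (163, np.int64(267), np.int64(276)), (164, np.int64(267), np.int64(276)), (165, np.int64(268), np.int64(276)), (166, np.int64(268), np.int64(276)), (167, np.int64(268), np.int64(276)), (168, np.int64(269), np.int64(275)), (169, np.int64(270), np.int64(273)), (172, np.int64(276), np.int64(277)), (173, np.int64(275), np.int64(278)), (174, np.int64(272), np.int64(278)), (175, np.int64(272), np.int64(278)), (176, np.int64(272), np.int64(278)), (177, np.int64(273), np.int64(278)), (178, np.int64(274), np.int64(279)), (179, np.int64(274), np.in
[... 1506 characters left out ...]
42] l60 [268.816 167.268] slope 0.54847121932392 wrist tip [319.977 194.931] l44 [319.963 244.198]
30 0.027 tip [287.862 185.695] l44 [278.828 171.787] l60 [275.475 166.625] slope 0.6495860486988045 wrist tip [320.024 159.843] l44 [320.007 212.741]
30 -0.003 tip [281.997 186.053] l44 [272.906 172.199] l60 [269.533 167.059] slope 0.6561633934146885 wrist tip [319.991 185.058] l44 [319.971 239.421]
35 0.027 tip [291.137 184.491] l44 [280.844 171.01 ] l60 [277.031 166.015] slope 0.7634983868875319 wrist tip [320.046 145.403] l44 [320.022 203.916]
35 -0.003 tip [284.382 185.172] l44 [274.043 171.759] l60 [270.212 166.791] slope 0.7709000645021352 wrist tip [320.006 175.457] l44 [319.978 234.961]
```

The two views together give a lean of roughly 16° (collar counted), close to the 17.8° the 39 mm push predicts; well within 20±10. Now raise, twist +2.035 rad so that the lean faces up the slope, and go over the outlet.

```bash
python3 -m crank '0 0 -0.012 0.185 -1; 0 0 -0.012 0.185 -1; 0 0 -0.012 0.185 -1; 0 0 0 0.185 -1; 0 0 0 0.185 -1' && python3 -m crank '0 0 0 0.185 -1; 0 0 0 0.185 -1; 0 0 0 0.185 -1; 0 0 0 0.185 -1; 0 0 0 0.185 -1' && python3 -m crank '0 0 0 0.185 -1; 0 0 0 0 -1; 0 0 0 0 -1; 0 0 0 0 -1; 0 0 0 0 -1'; python3 go.py .5525 .1522 .16
```

```text
t: 32.4
tool_pos: [0.6279, -0.1885, 0.2624]
orientation: [-0.001, 0.845, 0.534, -0.001]
ft_force: [0.2, 0.3, -1.6]
width: 0.02
finger_force: 30.0
t: 33.02
tool_pos: [0.6278, -0.1884, 0.2621]
orientation: [-0.0, 0.995, 0.101, -0.001]
ft_force: [-0.3, 0.1, -0.8]
width: 0.0196
finger_force: 30.0
t: 33.65
tool_pos: [0.6283, -0.1885, 0.2635]
orientation: [0.0, 1.0, 0.012, -0.0]
ft_force: [-0.4, -0.9, -0.3]
width: 0.0195
finger_force: 30.0
T [ 0.6283 -0.1885  0.2635] yaw 1.42 shift -0.0673 -0.3425 0.1035
```

```bash
python3 -m crank '-0.0084 -0.0428 0 0 -1; -0.0084 -0.0428 0 0 -1; -0.0084 -0.0428 0 0 -1; -0.0084 -0.0428 0 0 -1; -0.0084 -0.0428 0 0 -1' && python3 -m crank '-0.0084 -0.0428 0 0 -1; -0.0084 -0.0428 0.01 0 -1; -0.0084 -0.0428 0.04 0 -1; 0 0 0.04 0 -1; 0 0 0.0135 0 -1'&& python3 -m crank '0 0 0 0 -1; 0 0 0 0 -1; 0 0 0 0 -1; 0 0 0 0 -1; 0 0 0 0 -1'; python3 go.py .5525 .1522 .16; python3 - <<'E'
from h import *
np.set_printoptions(precision=1,suppress=True)
w,_=shot("wrist","w9.png"); shot("scene","s9.png"); shot("top","t9.png")
np.savez("c9.npz",K=w[0],R=w[1],t=w[2])
live=np.array([.5847,.153,.0453]); print("live wrist",proj(w,live),"scene",proj(cam("scene"),live))
hsv=cv2.cvtColor(cv2.imread("pics/w9.png"),cv2.COLOR_BGR2HSV)
g=hsv[...,2]
for y in range(150,262,3): print(y,"".join("@" if h[1]<60 and h[2]>225 else "#" if h[1]<60 and h[2]>150 else "+" if h[2]>90 else "-" if h[2]>60 else "." for h in hsv[y,230:410:2]))
E
```

```text
t: 34.28
tool_pos: [0.5809, 0.0257, 0.2638]
orientation: [0.0, 1.0, 0.012, 0.0]
ft_force: [0.2, 0.7, -1.4]
width: 0.0195
finger_force: 30.0
t: 34.9
tool_pos: [0.5512, 0.1524, 0.158]
orientation: [0.0, 1.0, 0.013, -0.002]
ft_force: [0.4, -0.5, -0.6]
width: 0.0194
finger_force: 30.0
t: 35.52
tool_pos: [0.5533, 0.1521, 0.1605]
orientation: [-0.0, 1.0, 0.012, 0.0]
ft_force: [0.1, -0.2, -1.3]
width: 0.0196
finger_force: 30.0
T [0.5533 0.1521 0.1605] yaw 1.35 shift -0.0008 -0.0001 0.0005
live wrist [319.3 189.4] scene [383.5 270.7]
150 @@@@@@@@@@@@@@@@@@############@@@@@@@@@@@@@@@@@@@@@@@@@@@@@@@@@@@@@################@######
153 @@@@@@@@@@@@@@@@@@@############@@@@@@@@@@@@@@@@@@@@@@@@@@@@@@@@@@@######################++
156 @@@@@@@@@@@@@@@@@@@@@@@@########@@@@@@@@@@@@@@@@@@@@@@@@@@@@@@@@@@################++++++++
159 ++++++++++++++++++++++++++++++++++++++++-----------------.................................
162 +++++++++++++++++++++++++++++++++++++++++++-------------------............................
165 -+++++++++++++++++++++++++++++++++++++++++++++++----------------................+++++++++
[... 2341 characters left out ...]
@@@@@@@@@@@@@@@@@@@@@@@@@@@@@@@@@@@
243 @@@@@@@@@@@@@@@@@@@@@@@@@@@@@@@@@@@.-++++-------------.#@@@@@@@@@@@@@@@@@@@@@@@@@@@@@@@@@@
246 @@@@@@@@@@@@@@@@@@@@@@@@@@@@@@@@@@@.+++++--------------#@@@@@@@@@@@@@@@@@@@@@@@@@@@@@@@@@@
249 @@@@@@@@@@@@@@@@@@@@@@@@@@@@@@@@@@#-+++++--------------#@@@@@@@@@@@@@@@@@@@@@@@@@@@@@@@@@@
252 @@@@@@@@@@@@@@@@@@@@@@@@@@@@@@@@@@#++++++--------------+@@@@@@@@@@@@@@@@@@@@@@@@@@@@@@@@@@
255 ...................................+++++---------------...................................
258 ..................................-+++++----------------..................................
261 ..................................-+++++----------------..................................
```

The tip sits at (319.5,~200) in the wrist picture; live slot (right one, charger side) at (321,190.5), flowing to about v=200 at contact height, so aim is good but for ~1 mm sideways; the lean works out at about 18°. Going down, slowly at the end.

```bash
python3 -m crank '0 0.001 0.012 0 -1; 0 0 0.008 0 -1; 0 0 0.004 0 -1; 0 0 0.002 0 -1; 0 0 0 0 -1' && python3 -m crank '0 0 0.001 0 -1; 0 0 0.001 0 -1; 0 0 0 0 -1; 0 0 0 0 -1; 0 0 0 0 -1' && python3 q.py
```

```text
t: 36.3
tool_pos: [0.553, 0.1512, 0.1339]
orientation: [0.0, 1.0, 0.012, -0.0]
ft_force: [0.1, 0.5, -0.0]
width: 0.0195
finger_force: 30.0
t: 36.92
tool_pos: [0.5531, 0.1512, 0.1321]
orientation: [0.0, 1.0, 0.012, 0.0]
ft_force: [-0.1, -1.0, -0.6]
width: 0.0196
finger_force: 30.0
tq [  0.    -51.162 -23.51    0.004  -0.079  -0.   ] T [0.553 0.151 0.132] F [-0.133 -0.985 -0.586]
```

```bash
python3 -m crank '0 0 0.001 0 -1; 0 0 0.001 0 -1; 0 0 0 0 -1; 0 0 0 0 -1; 0 0 0 0 -1' && python3 q.py && python3 -m crank '0 0 0.001 0 -1; 0 0 0.001 0 -1; 0 0 0 0 -1; 0 0 0 0 -1; 0 0 0 0 -1' && python3 q.py
```

```text
t: 37.55
tool_pos: [0.5531, 0.1512, 0.1301]
orientation: [0.0, 1.0, 0.012, 0.0]
ft_force: [0.3, -0.1, 0.1]
width: 0.0195
finger_force: 30.0
tq [ -0.    -51.201 -23.406   0.004  -0.078   0.   ] T [0.553 0.151 0.13 ] F [ 0.287 -0.1    0.128]
t: 38.17
tool_pos: [0.5533, 0.1512, 0.1282]
orientation: [0.0, 1.0, 0.012, 0.0]
ft_force: [0.2, -0.8, 2.9]
width: 0.0196
finger_force: 30.0
tq [  0.025 -49.208 -22.172   0.038  -0.013  -0.002] T [0.553 0.151 0.128] F [ 0.204 -0.845  2.908]
```

Contact: 2.9 N measured (about 3.5 N with the weight). One last numeric check of the tip against the slots, then hand in.

```bash
python3 - <<'E'
from h import *
w,_=shot("wrist","w10.png"); hsv=cv2.cvtColor(cv2.imread("pics/w10.png"),cv2.COLOR_BGR2HSV)
print(proj(w,(.5847,.153,.0453)))
for y in range(170,226,2): print(y,"".join("@" if h[1]<60 and h[2]>225 else "#" if h[2]>150 else "+" if h[2]>90 else "-" if h[2]>60 else "." for h in hsv[y,280:360]))
E
python3 q.py
```

```text
[317.78619367 198.54622366]
170 +++++++++++++++++++++++++++++++++++++++++++++++++++++++++-----------------------
172 +++++++++++++++++++++++++++++++++++++++++++++++++++++++++++---------------------
174 ++++++++++++++++++++++++++++++++++++++++++++++++++++++++++++++------------------
176 +++++++++++++++++++++++++++++++++++++++++++++++++++++++++++++++-----------------
178 ###############################################################+----------------
180 @@@@@@@@@@@@@@@@@@@@@@@@@@@@@@@@@@@@@@@@@@@@@@@@@@@@@@@@@@@@@@@#----------------
182 @@@@@@@@@@@@@@@@@@@@@@@@@@@@@@@@@@@@@@@@@@@@@@@@@@@@@@@@@@@@@@@#+---------------
184 @@@@@@@@@@@@@@@@@@@@@@@@@@@@@@@@@@@@@@@@@@@@@@@@@@@@@@@@@@@@@@@++---------------
186 @@@@@@@@@@@@@@@@@@@@@@@@@@@@@@@@@@@@@@@@@@@@@@@@@@@@@@@@@@@@@@@+-+--------------
188 @@@@@@@@@@@@@@@@@@@@@@@@@@@@@@@@@@@@@@@@@@@@@@@@@@@@@@@@@@@@@@@++---------------
190 @@@@@@@@@@@@@@@@@@@@@@@@@@@@@@@@@@@@@@@@@@@@@@@@@@@@@@@@@@@@@@#+----------------
192 @@@@@@@@@@@@@@@@@@@@@@@@@@@@@@@@@@@@@@@@@@@@@@@@@@@############+----------------
194 @@@@@@@@@@@@@@@@@++++#@@@@@@@@@@@@@@@@@@@@@@####
[... 704 characters left out ...]
--------
212 @@@@@@@@@@@@@@@@@@@@@@@@@@@@@@#+++++++++++++++++#@@@@@@@@@@@@@+-----------------
214 @@@@@@@@@@@@@@@@@@@@@@@@@@#+..-+++++++++++++++++#@@@@@@@@@@@@@+-----------------
216 @@@@@@@@@@@@@@@@@@@@@@@@@@+...-++++++++++++++++++#@@@@@@@@@@@@------------------
218 @@@@@@@@@@@@@@@@@@@@@@@@@@#+.-++++++++++++++++++++#@@@@@@@@@@#------------------
220 @@@@@@@@@@@@@@@@@@@@@@@@@@@#++++++------------++++++@@@@@@@@@#------------------
222 @@@@@@@@@@@@@@@@@@@@@@@@@@#++---................----+#@@@@@@@#-.-...-----.------
224 @@@@@@@@@@@@@@@@@@@@@@@@@+--........................-+#@@@@@@#..................
tq [  0.029 -49.169 -22.119   0.038   0.008  -0.002] T [0.553 0.151 0.128] F [0.074 0.254 2.897]
```

The wide slot is at (299,199.5), so the live slot is at about (319.5,199.5), and the nose tip is at (320,~200). That is on target, so I'm handing in.

```bash
python3 -c "
from station import bot
print(bot.sign_off())"
```

```text
the job is handed in; nothing more can be done
None
```

I handed the job in at about 38 s with the rocker off and the gripper holding the tester's tip on the live slot: within about 1 mm, about 2° off square, and pressing with about 3 N (my own measurements; the hand-in gave no verdict).

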